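Exchange the odd sample tube in a hanging rail

TASK

Only short-capped tubes belong in the hanging rail. Slide the tall-capped tube out of the rail and stand it in a free hole of the rack, down on its collar; bring the short-capped tube from the rack and slide it into the rail, so that both short-capped tubes hang there wholly within its length. Leave the other tall-capped tubes in their holes, and do not disturb the things standing around.

Things in the scene. Friction and masses are not known exactly. Their poses are not given: they have to be found in the camera images.
- rail: Aluminium channel 170 mm long (own y), 62 mm wide, open at both ends, fixed on four side legs and a 100x180x6 mm base plate; origin: centre of the underside. Tubes hang by the collar on two ledges (top z = 85 mm, slot 22 mm wide) under two lips (z 94 to 99 mm, 24 mm apart; walls 38 mm apart): in and out only by sliding along y through an end, cap up between the lips
- rail_mid (a point): middle of the rail's slot, level with the top of the ledges, 85 mm above the rail's origin
- rack: Tube rack of grey plastic fixed to the bench, 110x130x75 mm, six vertical holes of 20 mm in two rows 50 mm apart (own x = -25, +25 mm), three in a row 40 mm apart (own y = -40, 0, +40 mm). Origin: centre of its underside. The top of the holed plate, on which collars rest, is 75 mm above the origin.
- free_hole: centre of the mouth of the one hole of the rack that is empty at the start, level with the plate's top (no visible part of its own)
- tall_in_rail: Steel tube 16 mm in diameter, round bottom, collar 32 mm in diameter and 4 mm thick, black round tall cap above it, 18 mm in diameter and 60 mm high; 60 g. Origin on the axis at the collar's underside, z up to the cap; the tube ends 60 mm below it, the cap 64 mm above it. At the start it hangs in the rail, near one end or the other.
- short_in_rail: Steel tube 16 mm in diameter, round bottom, collar 32 mm in diameter and 4 mm thick, black round short cap above it, 18 mm in diameter and 36 mm high; 60 g. Origin on the axis at the collar's underside, z up to the cap; the tube ends 60 mm below it, the cap 40 mm above it. At the start it hangs in the rail, nearer the other end.
- short_in_rack: Steel tube 16 mm in diameter, round bottom, collar 32 mm in diameter and 4 mm thick, black round short cap above it, 18 mm in diameter and 36 mm high; 60 g. Origin on the axis at the collar's underside, z up to the cap; the tube ends 60 mm below it, the cap 40 mm above it. At the start it stands in one of the rack's holes among the tall-capped ones.
- rack_hole0 (a point): mouth of rack hole 0, at own x = -25, y = -40 mm of the rack, level with the plate's top
- rack_hole1 (a point): mouth of rack hole 1, at own x = -25, y = +0 mm of the rack, level with the plate's top
- rack_hole2 (a point): mouth of rack hole 2, at own x = -25, y = +40 mm of the rack, level with the plate's top
- rack_hole3 (a point): mouth of rack hole 3, at own x = +25, y = -40 mm of the rack, level with the plate's top
- rack_hole4 (a point): mouth of rack hole 4, at own x = +25, y = +0 mm of the rack, level with the plate's top
- rack_hole5 (a point): mouth of rack hole 5, at own x = +25, y = +40 mm of the rack, level with the plate's top
- tall_1: Steel tube 16 mm in diameter, round bottom, collar 32 mm in diameter and 4 mm thick, black round tall cap above it, 18 mm in diameter and 60 mm high; 60 g. Origin on the axis at the collar's underside, z up to the cap; the tube ends 60 mm below it, the cap 64 mm above it. Stands in the rack and stays there.
- tall_2: Steel tube 16 mm in diameter, round bottom, collar 32 mm in diameter and 4 mm thick, black round tall cap above it, 18 mm in diameter and 60 mm high; 60 g. Origin on the axis at the collar's underside, z up to the cap; the tube ends 60 mm below it, the cap 64 mm above it. Stands in the rack and stays there.
- tall_3: Steel tube 16 mm in diameter, round bottom, collar 32 mm in diameter and 4 mm thick, black round tall cap above it, 18 mm in diameter and 60 mm high; 60 g. Origin on the axis at the collar's underside, z up to the cap; the tube ends 60 mm below it, the cap 64 mm above it. Stands in the rack and stays there.
- tall_4: Steel tube 16 mm in diameter, round bottom, collar 32 mm in diameter and 4 mm thick, black round tall cap above it, 18 mm in diameter and 60 mm high; 60 g. Origin on the axis at the collar's underside, z up to the cap; the tube ends 60 mm below it, the cap 64 mm above it. Stands in the rack and stays there.
- flux_bottle: bystander: white bottle 168 mm tall with a red spout, behind the rail. Origin: centre of its underside.
- pump_bottle: bystander: white dispenser bottle 118 mm tall, 72 mm wide, behind the rack. Origin: centre of its underside.
- coil_a: bystander: small coil unit 23x28x22 mm by the rail. Origin: centre of its underside.
- coil_b: bystander: small coil unit 23x28x22 mm by the rack. Origin: centre of its underside.
- coil_c: bystander: small coil unit 23x28x22 mm by the rack. Origin: centre of its underside.
- tape_2: bystander: roll of dark tape 53 mm wide, 19 mm high. Origin: centre of its underside.
- adapter_block: bystander: black terminal block 39x50x20 mm. Origin: centre of its underside.

How it is judged:
By the outcome, as a careful person would: the job done as asked, in the order asked, and still so for the second after the job is handed in, with the robot touching nothing.
It also fails if it takes over 54 s, if anything falls off the work surface, if the arm or the gripper's body presses on something with over 40 N, if the wrist force passes 120 N, or if a joint passes its speed limit or range.

ROBOT

A 6-joint arm with a two-finger parallel gripper is mounted at the origin on a cart in front of the work surface, level with it; the furniture and walls round the work are solid. World frame = base frame: x ahead of the robot, y to its left, z up, the work surface at z = 0. Lengths are in mm, angles in rad, forces in N, time in s.
With the tool pointing down it reaches from about 350 to 875 mm from the base axis. Payload 4.2 kg.
Tool frame: the origin (TCP) lies midway between the tips of the shut fingers; the grasp point (between the pads) lies 19 mm behind it (arm.tcp_to_grasp is the distance from the TCP to the grasp point, in mm); z points along the fingers, y is the line along which they close (so a half turn about z gives the same grasp; the last joint's range is limited). The gripper opens to 85 mm and grips with 20 to 120 N. Pads are 22 mm wide; open, the fingers measure 114 mm over their backs; the gripper's body (76 mm by 85 mm) begins 54 mm behind the grasp point. The pads swing forward as they close: fully open they stand 13 mm farther back than shut.
Start: joints at [1.483, 0.385, 0.008, 0, -1.194, -0.259], TCP at [212.398, 587.781, 231.312] pointing down, gripper open.
Joint ranges: [-3.14, 3.14], [-1.21, 2.06], [-1.07, 1.41], [-3.16, 2.05], [-2.99, -0.16], [-3.1, 3.1]. Speed limits (rad/s): [2.79, 2.79, 3.14, 3.14, 3.14, 3.14].

INTERFACE

Orientations are given as a unit quaternion [x, y, z, w].
In Python, from bench import arm, get_image gives the robot as it stands.
- The arm moves only by the tool drive_tool, never from a script. Its argument "deltas" is a list of rows, each a list of 2 entries, a list of its own where there are three numbers: the shift along the tool's x, y, z in cm, then the turn, a rotation vector about the tool's x, y, z in degrees. In form: [[[x, y, z], [ax, ay, az]], ...]. A call has 1 to 12 rows; each row shifts and turns the commanded pose from where the row before left it, along the tool's axes as they then stand; what a row does not reach is not made up. A row lasts 1/10 s, in which the tool goes at most 50 mm and 8.59 degrees, less where a joint would pass 70% of its speed; a pose out of reach is approached as far as the arm can. A call with a gripper value outside its range is refused whole. "claw" is the finger opening in cm, from 0 to 8.54, set as the call begins (left out, the last holds). The fingers move at their own pace and stop on an object; the grip force is fixed at half the most. Time passes only in rows, so rows that do not move let the fingers close. It gives the time, the measured TCP pose, the force, the opening and the grip force at its end, in the units of the state.
- arm.read_state(): the state, without advancing time (a new reading comes with each control period).
- get_image(name): name is "side" or "top"; returns a dict with "img" (420x560x3 uint8, red, green, blue), "fx", "fy", "cx", "cy" (pixels), "D" ([k1, k2, p1, p2, k3] as OpenCV has them; the pictures are not rectified), "eye" and "orientation" of the camera in the world. Camera axes: x right, y down, z forward; pixel columns grow to the right and rows downward; lengths in mm; the calibration is good to about 2 mm. A picture is of the moment at which its call begins. There is no depth.
- arm.job_done(): hands the job in; it is judged then, once.
The state is a dict: "clock": time; "joints": joint angles; "joint_vel": joint speeds; "joint_efforts": joint torques, N m; "position": TCP position; "ee_rot": TCP orientation; "contact_force": force on the tool from outside, world axes, zero at the start; "wrist_torque": the same for the moment, N m; "gripper_width": finger opening in mm; "grasp_force": force on a finger pad.
Only numpy, scipy, OpenCV 4.12 (cv2) and the standard library are available. Lean on these libraries where they do the work, as an engineer would, in place of code of your own. Each camera call takes 0.05 s, during which the arm holds its last target. There are 200 camera calls.

## Working session

There is one attempt and no reset: what is moved stays moved. The work goes in short steps, Python scripts to look and compute and a tool call to move; the robot and the scene stay as the last step left them, time stands still between calls to the robot, and variables do not carry over. Pictures are saved under pics/ and viewed, at most 10 in all, crops included, and the job is handed in when it is done.

Besides the shell and the picture viewer there is one more tool, called after "Emit:" as name(argument=value, ...) on one line, values as JSON. drive_tool: Moves the arm, as the interface text tells. Its arguments: {"type":"object","properties":{"deltas":{"type":"array"},"claw":{"type":"number"}},"required":["deltas"]}

```bash
mkdir -p pics
cat > h.py <<'E'
import numpy as np, cv2
from scipy.spatial.transform import Rotation as R
from bench import arm, get_image
def cam(n,f=None):
    d=get_image(n)
    if f: cv2.imwrite('pics/'+f,d['img'][:,:,::-1])
    return d
def K(d): return np.array([[d['fx'],0,d['cx']],[0,d['fy'],d['cy']],[0,0,1.]])
def ray(d,uv):
    p=cv2.undistortPoints(np.array(uv,float).reshape(-1,1,2),K(d),np.array(d['D'],float)).reshape(-1,2)
    return R.from_quat(d['orientation']).apply(np.c_[p,np.ones(len(p))])
def onz(d,uv,z):
    r=ray(d,uv); e=np.array(d['eye']); return e+r*((z-e[2])/r[:,2])[:,None]
def proj(d,P):
    Ri=R.from_quat(d['orientation']).inv(); q=Ri.apply(np.atleast_2d(P)-np.array(d['eye']))
    return cv2.projectPoints(q,np.zeros(3),np.zeros(3),K(d),np.array(d['D'],float))[0].reshape(-1,2)
E
python3 - <<'E'
from h import *
for n in('top','side'):
    d=cam(n,n+'0.png'); print(n,{k:np.round(v,3) for k,v in d.items() if k!='img'})
s=arm.read_state();print(s)
E
```

```text
top {'fx': np.float64(482.032), 'fy': np.float64(482.032), 'cx': np.float64(277.696), 'cy': np.float64(213.804), 'D': array([0.028, 0.   , 0.   , 0.   , 0.   ]), 'eye': array([ 392.576,   72.884, 1134.999]), 'orientation': array([ 0.706, -0.702,  0.06 , -0.077])}
side {'fx': np.float64(431.193), 'fy': np.float64(431.193), 'cx': np.float64(278.906), 'cy': np.float64(211.824), 'D': array([0.003, 0.   , 0.   , 0.   , 0.   ]), 'eye': array([193.346, 815.166, 530.162]), 'orientation': array([-0.236,  0.825, -0.497,  0.13 ])}
{'clock': 0.1, 'joints': array([ 1.48258118e+00,  3.85500695e-01,  6.76092330e-03, -4.55898279e-04,
       -1.19398699e+00, -2.58600775e-01]), 'joint_vel': array([-0.00048019, -0.00035465,  0.00255631,  0.00064113,  0.00068611,
       -0.00093961]), 'joint_efforts': array([-2.86472632e-04, -3.93320346e+01,  1.88929474e+01,  4.19791639e+00,
       -2.60056055e-03,  3.23264445e-06]), 'position': array([212.24123198, 587.30653505, 230.31455179]), 'ee_rot': array([ 9.84987486e-01, -1.72622928e-01, -1.28977198e-04,  9.79747371e-04]), 'contact_force': array([0.52984164, 0.30381634, 0.34079176]), 'wrist_torque': array([ 0.0185645 ,  0.03968813, -0.00611019]), 'grasp_force': 0.0, 'gripper_width': 85.40707646248123}
```

View pics/top0.png

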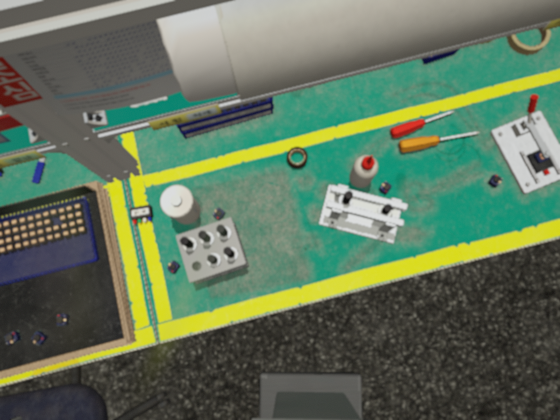

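View pics/side0.png

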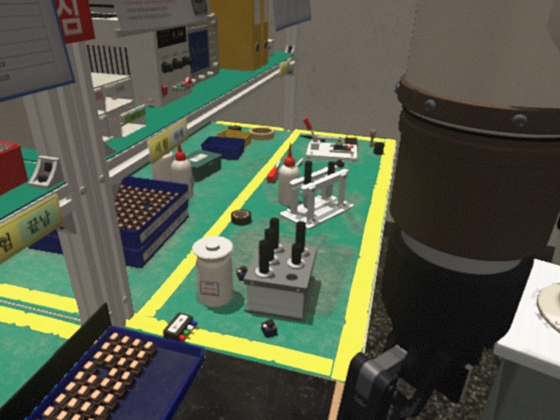

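Run:
```python
from h import *
t=cam('top');s=cam('side')
a=cv2.resize(t['img'][170:290,160:420,::-1],None,fx=3,fy=3,interpolation=cv2.INTER_CUBIC)
b=cv2.resize(s['img'][140:330,190:390,::-1],None,fx=3,fy=3,interpolation=cv2.INTER_CUBIC)
cv2.imwrite('pics/c1.png',a);cv2.imwrite('pics/c2.png',b)
print(onz(t,[[204,262],[364,202],[310,390],[200,240]],0).round())
g=cv2.cvtColor(t['img'],cv2.COLOR_RGB2GRAY)
def comps(d,x0,y0,x1,y1,th):
    m=((d['img'].max(2)<th)).astype(np.uint8)[y0:y1,x0:x1]
    n,_,st,c=cv2.connectedComponentsWithStats(m)
    for i in range(1,n):
        if st[i,4]>8: print(st[i,:4]+[x0,y0,0,0],st[i,4],(c[i]+[x0,y0]).round(1))
comps(t,165,180,420,290,60); print(); comps(s,220,150,360,330,45)
```

```text
[[ 499.  275.    0.]
 [ 645. -105.    0.]
 [ 216.   27.   -0.]
 [ 552.  286.    0.]]
[380 190   6   4] 9 [382.4 191.6]
[343 196   7   8] 34 [345.9 199.6]
[383 208   6   6] 23 [385.  210.6]
[221 230   5   5] 17 [223.5 232.5]
[204 236   5   4] 14 [206.4 237.8]
[182 239  10   8] 47 [186.9 242.8]
[228 251   6   6] 21 [230.6 254. ]
[383 279  32  11] 170 [400.  284.9]
[414 281   6   9] 30 [417.2 286.1]

[305 162   6  22] 109 [307.6 172.2]
[328 162   6  12] 54 [330.8 167.7]
[336 163   7   4] 17 [339.5 164.5]
[232 217  19   8] 101 [240.8 220.7]
[260 219  18  54] 606 [268.4 245.7]
[292 222  13  42] 342 [298.4 243.2]
[242 269   4   4] 11 [243.6 270.6]
[238 274   6   6] 20 [240.2 276.8]
[266 322   8   6] 19 [269.8 324.9]
```

View pics/c1.png

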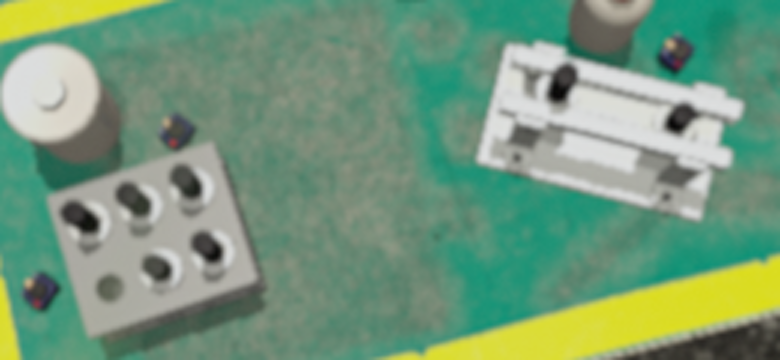

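View pics/c2.png

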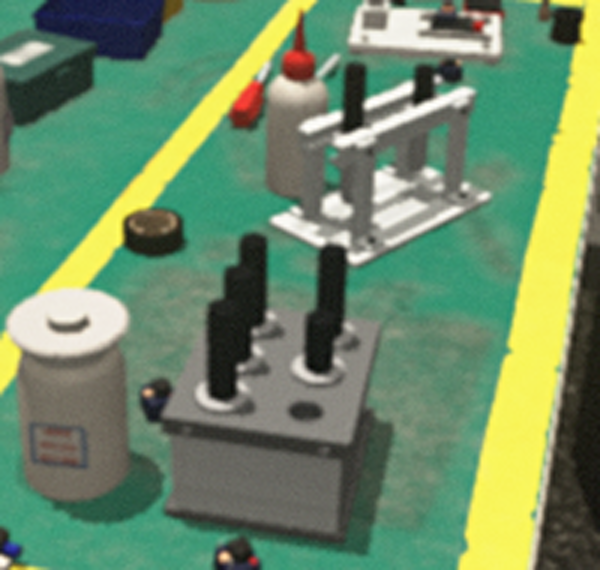

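Top view: free hole at about (197,266) with the short rack tube beside it at (214,260). The rail's tall tube is at its left (+y) end (348,198), the short one at its right end (387,210). The side view confirms the cap heights. Next I'll zoom in for precise numbers.

Run:
```python
from h import *
t=cam('top');s=cam('side')
f=lambda d,x0,y0,w,h,k:cv2.resize(d['img'][y0:y0+h,x0:x0+w,::-1],(w*k,h*k),interpolation=cv2.INTER_CUBIC)
A=f(t,312,178,100,70,8); 
B=f(s,278,150,80,80,5); C=f(t,175,210,80,80,5)
cv2.imwrite('pics/d1.png',A)
cv2.imwrite('pics/d2.png',np.hstack([B,C]))
# dark-weighted centroids of caps in the top view
g=t['img'].max(2).astype(float)
for n,x0,y0,x1,y1,th in[('c0',181,237,193,248,80),('c1',199,231,211,242,80),('c2',216,225,229,237,80),('c4',224,247,235,259,80),('short',207,253,219,265,80),('hole',191,260,203,272,105),('Rtall',342,190,354,205,80),('Rshort',382,204,392,215,80)]:
    w=g[y0:y1,x0:x1]; w=np.clip((th+30-w)/60,0,1); m=cv2.moments(w); print(n,round(m['m10']/m['m00']+x0,2),round(m['m01']/m['m00']+y0,2),round(m['m00'],1))
```

```text
c0 186.56 242.36 66.8
c1 204.16 236.32 48.6
c2 222.24 230.84 44.8
c4 229.02 252.44 48.6
short 212.46 259.36 29.5
hole 195.63 265.39 25.3
Rtall 346.75 197.82 61.7
Rshort 386.15 209.22 47.5
```

View pics/d1.png

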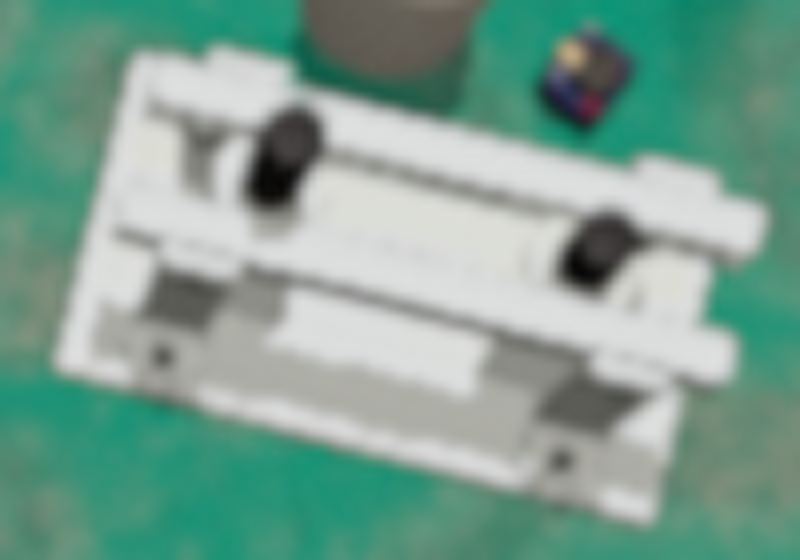

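View pics/d2.png

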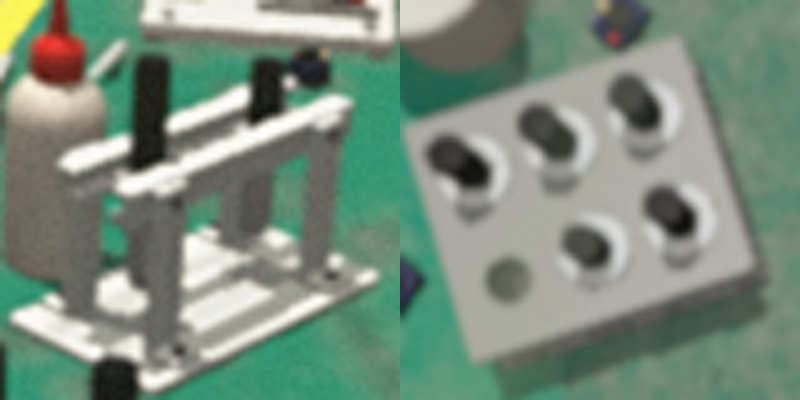

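```bash
cat > m.py <<'E'
from h import *
from scipy.optimize import least_squares
t=cam('top');s=cam('side')
px=lambda o,k,P:np.array(o)+(np.array(P,float)+.5)/k-.5
r=lambda a:np.round(a,1).tolist()
tt=onz(t,px((175,210),5,[[45,152],[140,123],[230,93],[265,207]]),139)
st=onz(t,px((175,210),5,[[182,243]]),115)
ho=onz(t,px((175,210),5,[[108,279]]),75)
co=onz(t,px((175,210),5,[[8,127],[282,38],[357,262],[75,360]]),75)
print('tops',r(tt),'short',r(st),'hole',r(ho));print('corners',r(co),r(co.mean(0)),r(np.linalg.norm(co-np.roll(co,-1,0),axis=1)))
# side, second look: offset (190,140) k3
x=lambda P:px((190,140),3,P)
print('side short',r(onz(s,x([[320,316]]),115)),'tall4',r(onz(s,x([[333,251]]),139)),'hole',r(onz(s,x([[305,410]]),75)),'c0',r(onz(s,x([[222,306]]),139)),'c2',r(onz(s,x([[255,242]]),139)))
# rack fit: own coords -> world
own=np.array([[25,40],[25,0],[25,-40],[-25,-40],[-25,0],[-25,40]])
W=np.r_[tt,st,ho][:,:2]
def fit(o,w):
    F=lambda p:o@np.array([[np.cos(p[2]),np.sin(p[2])],[-np.sin(p[2]),np.cos(p[2])]])+p[:2]
    q=least_squares(lambda p:(F(p)-w).ravel(),[*w.mean(0),.2]).x
    return q,F(q),(F(q)-w)
q,f,e=fit(own,W);print('rack',q.round(3));print(r(f));print(r(e))
y=lambda P:px((312,178),8,P)
b=onz(t,y([[135,50],[57,372],[655,525]]),6);print('base',r(b),'ctr',r((b[0]+b[2])/2),r(np.linalg.norm(np.diff(b,axis=0),axis=1)))
l=onz(t,y([[155,78],[148,108],[770,208],[757,262],[123,190],[115,236],[740,338],[727,385]]),99);print('lips',r(l),'mean',r(l.mean(0)))
print('lipdir',[r(np.degrees(np.arctan2(*( (l[i]-l[j])[[0,1]]*[-1,1])))) for i,j in((0,2),(1,3),(4,6),(5,7))],'base dir',r(np.degrees(np.arctan2(-(b[1]-b[2])[0],(b[1]-b[2])[1]))))
print('Rtall',r(onz(t,y([[297,135]]),149)),'Rshort',r(onz(t,y([[606,238]]),125)))
z=lambda P:px((278,150),5,P)
print('side Rtall',r(onz(s,z([[151,61]]),149)),'Rshort',r(onz(s,z([[267,66]]),125)),'coil/bottle',r(onz(t,y([[393,20]]),60)))
print('side lipend nearer',r(onz(s,z([[70,160],[128,186],[345,102],[250,90]]),99)))
print('spout',r(onz(t,[[368,163]],160)))
E
python3 m.py
```

```text
tops [[532.0, 294.7, 139.0], [544.4, 255.3, 139.0], [557.3, 217.9, 139.0], [509.3, 201.8, 139.0]] short [[496.6, 239.8, 115.0]] hole [[484.7, 278.5, 75.0]]
corners [[552.1, 326.0, 75.0], [593.0, 204.6, 75.0], [492.8, 168.8, 75.0], [449.3, 291.5, 75.0]] [521.8, 247.7, 75.0] [128.1, 106.4, 130.1, 108.5]
side short [[495.8, 239.7, 115.0]] tall4 [[507.4, 204.6, 139.0]] hole [[482.9, 277.5, 75.0]] c0 [[530.0, 294.0, 139.0]] c2 [[553.1, 221.1, 139.0]]
rack [5.20734e+02 2.48015e+02 3.18000e-01]
[[532.0, 293.8], [544.5, 255.8], [557.0, 217.8], [509.5, 202.2], [497.0, 240.2], [484.5, 278.2]]
[[-0.0, -0.9], [0.1, 0.5], [-0.3, -0.1], [0.1, 0.4], [0.3, 0.4], [-0.2, -0.3]]
base [[688.8, -20.0, 6.0], [590.2, 4.2, 6.0], [545.5, -170.1, 6.0]] ctr [617.2, -95.1, 6.0] [101.5, 179.9]
lips [[656.4, -17.8, 99.0], [647.9, -15.8, 99.0], [620.2, -184.4, 99.0], [605.1, -180.3, 99.0], [624.7, -8.6, 99.0], [611.8, -6.3, 99.0], [584.1, -174.8, 99.0], [571.2, -170.8, 99.0]] mean [615.2, -94.9, 99.0]
lipdir [-12.3, -14.6, -13.7, -13.9] base dir -14.4
Rtall [[628.4, -50.3, 149.0]] Rshort [[606.2, -134.5, 125.0]]
side Rtall [[627.3, -49.6, 149.0]] Rshort [[602.4, -131.1, 125.0]] coil/bottle [[683.6, -89.4, 60.0]]
side lipend nearer [[656.2, -25.6, 99.0], [618.3, -14.8, 99.0], [573.3, -168.7, 99.0], [621.6, -155.8, 99.0]]
spout [[693.5, -90.4, 160.0]]
```

Rack and rail check out against the given sizes: the fit residual is under 1 mm. The tall rail tube is at about (628,-50) and the rail axis runs at -14.4°. First move: turn the tool while the claw narrows.

Emit:
drive_tool(deltas=[[[0,0,0],[0,0,8.44]],[[0,0,0],[0,0,8.44]],[[0,0,0],[0,0,8.44]],[[0,0,0],[0,0,8.44]],[[0,0,0],[0,0,8.44]],[[0,0,0],[0,0,8.44]],[[0,0,0],[0,0,8.44]],[[0,0,0],[0,0,8.44]],[[0,0,0],[0,0,8.44]],[[0,0,0],[0,0,8.44]],[[0,0,0],[0,0,0]]], claw=3.4)

```text
clock: 1.5
position: [212.4, 587.7, 231.3]
ee_rot: [-0.614, 0.789, -0.0, -0.0]
contact_force: [-0.9, -0.2, -0.0]
gripper_width: 34.0
grasp_force: 0.0
```

```bash
cat > go.py <<'E'
import sys,numpy as np
from scipy.spatial.transform import Rotation as R
from bench import arm
# go.py x y z ang : tool-frame shift (cm) and turn (deg) to reach TCP x,y,z, tool y at world angle ang, pointing down
s=arm.read_state();x,y,z,a=map(float,sys.argv[1:5]);a=np.radians(a)
Y=np.array([np.cos(a),np.sin(a),0]);Z=np.array([0,0,-1.]);G=R.from_matrix(np.c_[np.cross(Y,Z),Y,Z])
C=R.from_quat(s['ee_rot'])
print('shift',(C.inv().apply(np.array([x,y,z])-s['position'])/10).round(2),'turn',np.degrees((C.inv()*G).as_rotvec()).round(2),'t',round(s['clock'],2),'pos',s['position'].round(1),'F',s['contact_force'].round(1),'w',round(s['gripper_width'],1),round(s['grasp_force'],1),'j',s['joints'].round(2))
print('tool axes in world:',C.as_matrix()[:,:2].T.round(3).tolist())
E
python3 go.py 628 -50.2 230 165.7
```

```text
shift [ 51.59 -55.99   0.13] turn [ 0.   -0.01  0.04] t 1.5 pos [212.4 587.7 231.3] F [-0.9 -0.2 -0. ] w 34.0 0.0 j [ 1.48  0.38  0.01 -0.   -1.19 -1.73]
tool axes in world: [[-0.246, -0.969, 0.0], [-0.969, 0.246, 0.0]]
```

Emit:
drive_tool(deltas=[[[2.7,-2.93,0],[0,0,0]],[[2.7,-2.93,0],[0,0,0]],[[2.7,-2.93,0],[0,0,0]],[[2.7,-2.93,0],[0,0,0]],[[2.7,-2.93,0],[0,0,0]],[[2.7,-2.93,0],[0,0,0]],[[2.7,-2.93,0],[0,0,0]],[[2.7,-2.93,0],[0,0,0]],[[2.7,-2.93,0],[0,0,0]],[[2.7,-2.93,0],[0,0,0]]])

```text
clock: 2.5
position: [430.4, 252.5, 231.7]
ee_rot: [-0.615, 0.788, 0.0, 0.0]
contact_force: [0.4, 0.8, 0.4]
gripper_width: 34.1
grasp_force: 0.0
```

Emit:
drive_tool(deltas=[[[2.7,-2.93,0],[0,0,0]],[[2.7,-2.93,0],[0,0,0]],[[2.7,-2.93,0],[0,0,0]],[[2.7,-2.93,0],[0,0,0]],[[2.7,-2.93,0],[0,0,0]],[[2.7,-2.93,0],[0,0,0]],[[2.7,-2.93,0],[0,0,0]],[[2.7,-2.93,0],[0,0,0]],[[2.7,-2.93,0],[0,0,0]],[[0,0,0],[0,0,0]],[[0,0,0],[0,0,0]]])

```text
clock: 3.6
position: [625.4, -47.4, 230.6]
ee_rot: [-0.614, 0.789, 0.0, -0.0]
contact_force: [0.5, 0.4, -0.3]
gripper_width: 34.1
grasp_force: 0.0
```

```bash
python3 go.py 628 -50.2 115 165.7
```

```text
shift [ 0.2  -0.33 11.56] turn [ 0.06 -0.01  0.05] t 3.6 pos [625.4 -47.4 230.6] F [ 0.5  0.4 -0.3] w 34.1 0.0 j [ 0.18  0.39  0.01 -0.   -1.2  -0.43]
tool axes in world: [[-0.246, -0.969, 0.0], [-0.969, 0.246, 0.001]]
```

Emit:
drive_tool(deltas=[[[0.2,-0.33,2.0],[0,0,0]],[[0,0,2.5],[0,0,0]],[[0,0,2.5],[0,0,0]],[[0,0,2.5],[0,0,0]],[[0,0,2.0],[0,0,0]],[[0,0,0],[0,0,0]],[[0,0,0],[0,0,0]]])

```text
clock: 4.3
position: [628.3, -48.5, 117.1]
ee_rot: [-0.615, 0.789, -0.0, 0.0]
contact_force: [0.9, 0.5, 0.3]
gripper_width: 34.4
grasp_force: 0.0
```

```bash
python3 - <<'E'
from h import *
f=lambda d,x0,y0,w,h,k:cv2.resize(d['img'][y0:y0+h,x0:x0+w,::-1],(w*k,h*k),interpolation=cv2.INTER_CUBIC)
A=f(cam('top'),312,178,100,80,4); B=f(cam('side'),278,130,80,80,4)
cv2.imwrite('pics/e1.png',np.hstack([A,B]))
E
python3 go.py 628 -50.2 115 165.7
```

```text
shift [0.17 0.07 0.32] turn [-0.17  0.05  0.13] t 4.4 pos [629.1 -48.7 118.2] F [ 0.2 -0.1 -0.3] w 34.0 0.0 j [ 0.18  0.49 -0.13  0.   -0.95 -0.43]
tool axes in world: [[-0.245, -0.97, -0.001], [-0.97, 0.245, -0.003]]
```

View pics/e1.png

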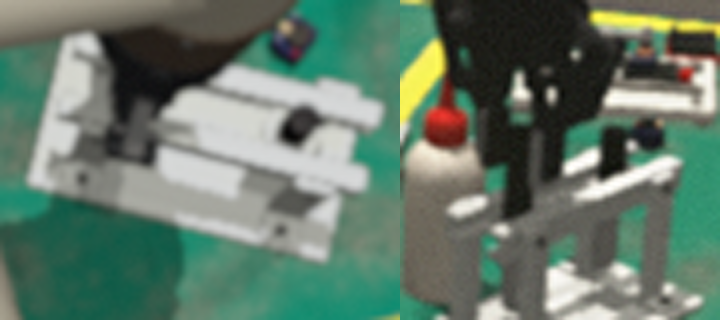

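The side view shows the tall cap standing between the open fingers (crop 517,190), clear of the lips. I'll close on it.

Emit:
drive_tool(deltas=[[[0,0,0],[0,0,0]],[[0,0,0],[0,0,0]],[[0,0,0],[0,0,0]],[[0,0,0],[0,0,0]],[[0,0,0],[0,0,0]],[[0,0,0],[0,0,0]]], claw=0.8)

```text
clock: 5.0
position: [628.9, -49.2, 118.0]
ee_rot: [-0.614, 0.789, -0.001, 0.001]
contact_force: [-1.1, 1.5, 5.9]
gripper_width: 16.6
grasp_force: 58.4
```

```bash
for i in 1 2 3; do python3 go.py 628 -50.2 117 165.7|head -1;python3 -c "from bench import get_image;get_image('top')"; done
```

```text
shift [0.12 0.06 0.1 ] turn [-0.13  0.04  0.06] t 5.0 pos [628.9 -49.2 118. ] F [-1.1  1.5  5.9] w 16.6 58.4 j [ 0.18  0.49 -0.13  0.   -0.95 -0.43]
shift [0.12 0.06 0.1 ] turn [-0.13  0.04  0.06] t 5.05 pos [628.9 -49.2 118. ] F [-2.3  2.4  7.4] w 16.1 58.4 j [ 0.18  0.49 -0.13  0.   -0.95 -0.43]
shift [0.12 0.06 0.1 ] turn [-0.13  0.04  0.06] t 5.1 pos [628.9 -49.2 118. ] F [-1.   2.4  7.2] w 16.4 58.4 j [ 0.18  0.49 -0.13  0.   -0.95 -0.43]
```

Emit:
drive_tool(deltas=[[[0,0,-0.25],[0,0,0]],[[0,0,0],[0,0,0]],[[-0.5,0,0],[0,0,0]],[[-0.5,0,0],[0,0,0]],[[0,0,0],[0,0,0]]])

```text
clock: 5.65
position: [630.8, -39.0, 118.5]
ee_rot: [-0.614, 0.789, 0.0, -0.0]
contact_force: [0.6, -0.3, -0.7]
gripper_width: 16.2
grasp_force: 58.4
```

Emit:
drive_tool(deltas=[[[-0.9,0,0],[0,0,0]],[[-0.9,0,0],[0,0,0]],[[-0.9,0,0],[0,0,0]],[[-0.9,0,0],[0,0,0]],[[-0.9,0,0],[0,0,0]],[[-0.9,0,0],[0,0,0]],[[-0.9,0,0],[0,0,0]],[[-0.9,0,0],[0,0,0]],[[0,0,0],[0,0,0]]])

```text
clock: 6.55
position: [648.8, 31.3, 118.8]
ee_rot: [-0.614, 0.789, -0.0, 0.0]
contact_force: [-0.0, -0.6, -0.6]
gripper_width: 16.4
grasp_force: 58.5
```

```bash
python3 go.py 484.5 278.2 250 198.2
python3 - <<'E'
from h import *
f=lambda d,x0,y0,w,h,k:cv2.resize(d['img'][y0:y0+h,x0:x0+w,::-1],(w*k,h*k),interpolation=cv2.INTER_CUBIC)
cv2.imwrite('pics/e2.png',np.hstack([f(cam('top'),292,168,110,90,3),f(cam('side'),250,120,110,90,4)[:270]]))
E
```

```text
shift [-19.91  21.98 -13.13] turn [-2.00e-02  0.00e+00 -3.24e+01] t 6.55 pos [648.8  31.3 118.8] F [-0.  -0.6 -0.6] w 16.4 58.5 j [ 0.3   0.52 -0.07  0.   -0.98 -0.54]
tool axes in world: [[-0.245, -0.969, -0.0], [-0.969, 0.245, -0.0]]
```

View pics/e2.png

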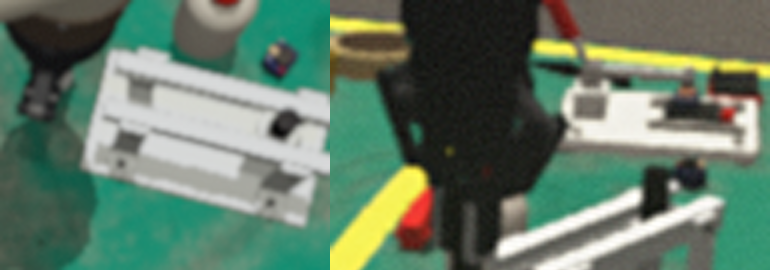

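The tall tube is out of the +y end and still held; the short one still hangs at crop (285,125). I'll lift and turn to the rack angle.

Emit:
drive_tool(deltas=[[[0,0,-2.0],[0,0,0]],[[0,0,-3.0],[0,0,-8.1]],[[0,0,-3.0],[0,0,-8.1]],[[0,0,-3.0],[0,0,-8.1]],[[0,0,-2.1],[0,0,-8.1]],[[0,0,0],[0,0,0]],[[0,0,0],[0,0,0]]])

```text
clock: 7.35
position: [648.0, 29.8, 249.6]
ee_rot: [0.809, -0.588, -0.0, -0.0]
contact_force: [-0.2, 0.2, -1.3]
gripper_width: 16.6
grasp_force: 58.5
```

```bash
python3 go.py 484.5 278.2 250 198.2
```

```text
shift [-2.867e+01  7.890e+00 -2.000e-02] turn [-0.    0.04 -0.23] t 7.35 pos [648.   29.8 249.6] F [-0.2  0.2 -1.3] w 16.6 58.5 j [ 0.29  0.41  0.1  -0.   -1.26  0.02]
tool axes in world: [[0.309, -0.951, -0.001], [-0.951, -0.309, -0.0]]
```

Emit:
drive_tool(deltas=[[[-2.87,0.79,0],[0,0,0]],[[-2.87,0.79,0],[0,0,0]],[[-2.87,0.79,0],[0,0,0]],[[-2.87,0.79,0],[0,0,0]],[[-2.87,0.79,0],[0,0,0]],[[-2.87,0.79,0],[0,0,0]],[[-2.87,0.79,0],[0,0,0]],[[-2.87,0.79,0],[0,0,0]],[[-2.87,0.79,0],[0,0,0]],[[-2.87,0.79,0],[0,0,0]],[[0,0,0],[0,0,0]],[[0,0,0],[0,0,0]]])

```text
clock: 8.55
position: [483.3, 278.1, 248.3]
ee_rot: [0.81, -0.587, -0.0, 0.001]
contact_force: [0.9, -0.3, -0.2]
gripper_width: 16.1
grasp_force: 58.5
```

```bash
python3 go.py 484.5 278.2 160 198.2
python3 - <<'E'
from h import *
s=cam('side'); p=arm.read_state()['position']
o=p-[0,0,32.5]
q=proj(s,[o+[0,0,z] for z in(4,0,-30,-60)]);print(q.round(1).tolist())
u,v=q[2]; x0,y0=int(u)-40,int(v)-45
im=cv2.resize(s['img'][y0:y0+90,x0:x0+80,::-1],None,fx=6,fy=6,interpolation=cv2.INTER_CUBIC)
for a in q: cv2.circle(im,tuple(int(c) for c in ((a-[x0,y0]+.5)*6-.5)),3,(0,0,255),-1)
cv2.imwrite('pics/f1.png',im); print(x0,y0)
E
```

```text
shift [ 0.01 -0.15  8.83] turn [ 0.16 -0.07 -0.07] t 8.55 pos [483.3 278.1 248.3] F [ 0.9 -0.3 -0.2] w 16.1 58.5 j [ 0.81  0.26 -0.13 -0.   -1.18 -0.5 ]
tool axes in world: [[0.311, -0.95, 0.001], [-0.95, -0.311, 0.003]]
[[293.9, 202.2], [293.8, 204.4], [293.1, 220.8], [292.5, 236.6]]
253 175
```

View pics/f1.png

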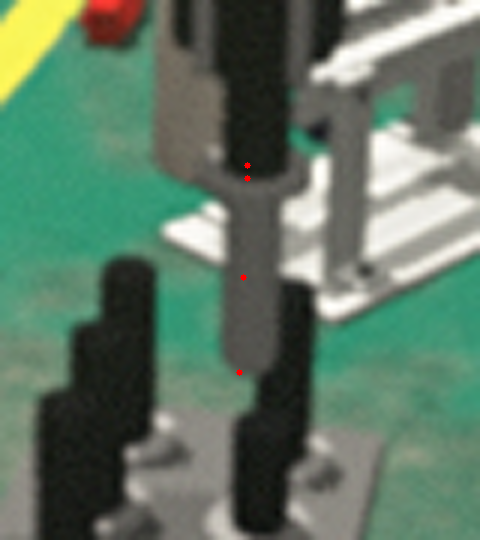

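The held tube appears 1.5 px right of its projection. That matches the side camera's bias on the hole, so the top-view hole at (484.7,278.4) stands. Descending to just above the mouth.

Emit:
drive_tool(deltas=[[[0.02,-0.15,1.5],[0,0,0]],[[0,0,2.5],[0,0,0]],[[0,0,2.5],[0,0,0]],[[0,0,1.0],[0,0,0]],[[0,0,0],[0,0,0]],[[0,0,0],[0,0,0]],[[0,0,0],[0,0,0]]])

```text
clock: 9.3
position: [486.3, 278.9, 176.2]
ee_rot: [0.81, -0.587, 0.0, -0.001]
contact_force: [0.4, 0.5, -0.8]
gripper_width: 16.1
grasp_force: 58.5
```

```bash
python3 go.py 484.8 278.4 110 198.2
```

```text
shift [0.01 0.18 6.62] turn [-0.14  0.05 -0.08] t 9.3 pos [486.3 278.9 176.2] F [ 0.4  0.5 -0.8] w 16.1 58.5 j [ 0.81  0.32 -0.24  0.   -1.01 -0.49]
tool axes in world: [[0.311, -0.95, -0.001], [-0.95, -0.311, -0.003]]
```

Emit:
drive_tool(deltas=[[[0,0.1,0.5],[0,0,0]],[[0,0,0.5],[0,0,0]],[[0,0,0.5],[0,0,0]],[[0,0,0.5],[0,0,0]],[[0,0,0],[0,0,0]]])

```text
clock: 9.8
position: [484.1, 278.1, 153.8]
ee_rot: [0.81, -0.587, -0.0, 0.001]
contact_force: [-0.6, 0.7, -1.2]
gripper_width: 16.3
grasp_force: 58.5
```

```bash
python3 go.py 484.8 278.4 110 198.2
```

```text
shift [-0.01 -0.08  4.38] turn [ 0.09 -0.02 -0.07] t 9.8 pos [484.1 278.1 153.8] F [-0.6  0.7 -1.2] w 16.3 58.5 j [ 0.81  0.34 -0.27 -0.   -0.96 -0.49]
tool axes in world: [[0.311, -0.95, 0.0], [-0.95, -0.311, 0.002]]
```

Emit:
drive_tool(deltas=[[[0,0,0.8],[0,0,0]],[[0,0,0.8],[0,0,0]],[[0,0,0.8],[0,0,0]],[[0,0,0.8],[0,0,0]],[[0,0,0.8],[0,0,0]],[[0,0,0.2],[0,0,0]],[[0,0,0],[0,0,0]]])

```text
clock: 10.5
position: [484.3, 278.1, 112.2]
ee_rot: [0.81, -0.587, -0.0, 0.001]
contact_force: [-0.4, 0.6, -1.2]
gripper_width: 16.6
grasp_force: 58.5
```

```bash
python3 go.py 484.8 278.4 110 198.2
```

```text
shift [-0.01 -0.05  0.22] turn [ 0.06 -0.02 -0.08] t 10.5 pos [484.3 278.1 112.2] F [-0.4  0.6 -1.2] w 16.6 58.5 j [ 0.81  0.39 -0.32 -0.   -0.87 -0.49]
tool axes in world: [[0.311, -0.95, 0.0], [-0.95, -0.311, 0.001]]
```

Emit:
drive_tool(deltas=[[[0,0,0.15],[0,0,0]],[[0,0,0.15],[0,0,0]],[[0,0,0.1],[0,0,0]],[[0,0,0],[0,0,0]]])

```text
clock: 10.9
position: [484.6, 278.4, 108.9]
ee_rot: [0.81, -0.587, 0.0, -0.0]
contact_force: [-1.2, 2.0, 1.0]
gripper_width: 16.0
grasp_force: 58.5
```

Emit:
drive_tool(deltas=[[[0,0,0],[0,0,0]],[[0,0,0],[0,0,0]],[[0,0,0],[0,0,0]],[[0,0,-1.0],[0,0,0]],[[0,0,-2.0],[0,0,0]],[[0,0,-2.0],[0,0,0]],[[0,0,0],[0,0,0]]], claw=3.0)

```text
clock: 11.6
position: [486.3, 279.5, 162.6]
ee_rot: [0.81, -0.587, 0.001, -0.003]
contact_force: [0.8, -1.0, 0.1]
gripper_width: 29.6
grasp_force: 0.0
```

```bash
python3 go.py 497 240.1 160 198.2
python3 - <<'E'
from h import *
s=cam('side')
im=cv2.resize(s['img'][190:330,220:350,::-1],None,fx=4,fy=4,interpolation=cv2.INTER_CUBIC)
cv2.imwrite('pics/g1.png',im)
E
```

```text
shift [4.08 0.22 0.25] turn [-0.4   0.13 -0.03] t 11.6 pos [486.3 279.5 162.6] F [ 0.8 -1.   0.1] w 29.6 0.0 j [ 0.81  0.33 -0.26  0.   -0.97 -0.49]
tool axes in world: [[0.312, -0.95, -0.002], [-0.95, -0.312, -0.007]]
```

View pics/g1.png

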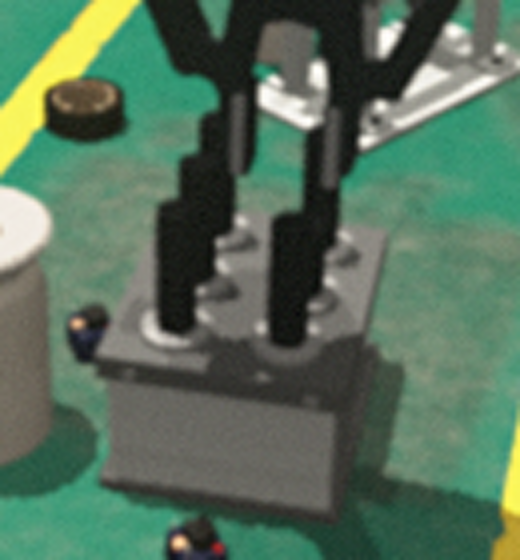

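The tall tube now stands on its collar in the formerly free hole (crop 290,340), and the others are unmoved. Next is the short tube.

Emit:
drive_tool(deltas=[[[2.0,0,0],[0,0,0]],[[2.03,0.02,0],[0,0,0]],[[0,0,0],[0,0,0]],[[0,0,0],[0,0,0]],[[0,0,0],[0,0,0]]])

```text
clock: 12.15
position: [496.7, 240.2, 158.5]
ee_rot: [0.81, -0.587, -0.0, 0.0]
contact_force: [1.1, -0.1, -0.8]
gripper_width: 30.0
grasp_force: 0.0
```

```bash
python3 go.py 497 240.1 94 198.2
```

```text
shift [ 0.02 -0.03  6.45] turn [ 0.03 -0.01 -0.05] t 12.15 pos [496.7 240.2 158.5] F [ 1.1 -0.1 -0.8] w 30.0 0.0 j [ 0.74  0.33 -0.28 -0.   -0.97 -0.43]
tool axes in world: [[0.311, -0.95, 0.0], [-0.95, -0.311, 0.0]]
```

Emit:
drive_tool(deltas=[[[0,0,1.5],[0,0,0]],[[0,0,2.0],[0,0,0]],[[0,0,2.0],[0,0,0]],[[0,0,0.95],[0,0,0]],[[0,0,0],[0,0,0]],[[0,0,0],[0,0,0]]])

```text
clock: 12.75
position: [497.0, 240.5, 94.5]
ee_rot: [0.81, -0.587, 0.0, -0.0]
contact_force: [-0.6, 0.3, 0.7]
gripper_width: 29.8
grasp_force: 0.1
```

Emit:
drive_tool(deltas=[[[0,0,0],[0,0,0]],[[0,0,0],[0,0,0]],[[0,0,0],[0,0,0]],[[0,0,0],[0,0,0]],[[0,0,0],[0,0,0]]], claw=0.8)

```text
clock: 13.25
position: [497.0, 240.2, 94.7]
ee_rot: [0.81, -0.587, 0.0, -0.0]
contact_force: [-1.8, 0.7, 3.6]
gripper_width: 15.5
grasp_force: 58.6
```

Emit:
drive_tool(deltas=[[[0,0,-0.8],[0,0,0]],[[0,0,-1.2],[0,0,0]],[[0,0,-1.5],[0,0,0]],[[0,0,-2.0],[0,0,0]],[[0,0,-2.5],[0,0,0]],[[0,0,-2.5],[0,0,0]],[[0,0,-2.5],[0,0,0]],[[0,0,-1.5],[0,0,0]],[[0,0,0],[0,0,0]],[[0,0,0],[0,0,0]]])

```text
clock: 14.25
position: [496.5, 239.6, 239.3]
ee_rot: [0.81, -0.587, -0.0, -0.0]
contact_force: [-0.8, 0.2, -1.1]
gripper_width: 15.7
grasp_force: 58.6
```

```bash
python3 go.py 649.8 36 240 165.7
```

```text
shift [24.12 -8.24 -0.09] turn [2.00e-02 2.00e-02 3.24e+01] t 14.25 pos [496.5 239.6 239.3] F [-0.8  0.2 -1.1] w 15.7 58.6 j [ 0.74  0.25 -0.16 -0.   -1.16 -0.43]
tool axes in world: [[0.311, -0.95, -0.001], [-0.95, -0.311, 0.0]]
```

Emit:
drive_tool(deltas=[[[2.68,-0.92,0],[0,0,0]],[[2.68,-0.92,0],[0,0,0]],[[2.68,-0.92,0],[0,0,0]],[[2.68,-0.92,0],[0,0,0]],[[2.68,-0.92,0],[0,0,0]],[[2.68,-0.91,0],[0,0,0]],[[2.68,-0.91,0],[0,0,0]],[[2.68,-0.91,0],[0,0,0]],[[2.68,-0.91,0],[0,0,0]],[[0,0,0],[0,0,0]]])

```text
clock: 15.25
position: [650.9, 33.5, 236.6]
ee_rot: [0.809, -0.588, -0.001, 0.002]
contact_force: [-0.5, -0.8, -0.6]
gripper_width: 15.8
grasp_force: 58.7
```

Emit:
drive_tool(deltas=[[[0,0,1.5],[0,0,8.1]],[[0,0,2.5],[0,0,8.1]],[[0,0,2.5],[0,0,8.1]],[[0,0,2.5],[0,0,8.1]],[[0,0,2.0],[0,0,0]],[[0,0,1.0],[0,0,0]],[[0,0,0],[0,0,0]],[[0,0,0],[0,0,0]],[[0,0,0],[0,0,0]]])

```text
clock: 16.15
position: [651.0, 36.6, 120.7]
ee_rot: [-0.614, 0.789, -0.001, 0.001]
contact_force: [0.3, -0.4, -1.2]
gripper_width: 15.8
grasp_force: 58.7
```

```bash
python3 go.py 649.8 35.8 107.2 165.7
cat > steel.py <<'E'
from h import *
d=cam('side');p=arm.read_state()['position'];g=d['img'].astype(int)
for z in(-20,-35,-45):
    q=proj(d,[p+[0,0,-19.7+z]])[0]; r=int(round(q[1])); x=int(q[0])
    print(z,q.round(1),[tuple(g[r,c]) for c in range(x-9,x+10)])
E
python3 steel.py | sed 's/np.int64(\([0-9]*\))/\1/g'
```

```text
shift [0.11 0.1  1.35] turn [-0.13  0.06  0.06] t 16.15 pos [651.   36.6 120.7] F [ 0.3 -0.4 -1.2] w 15.8 58.7 j [ 0.3   0.52 -0.07  0.   -0.98 -0.55]
tool axes in world: [[-0.246, -0.969, -0.001], [-0.969, 0.246, -0.002]]
-20 [280.1 198.2] [(109, 147, 122), (110, 147, 123), (106, 145, 119), (100, 144, 119), (98, 147, 118), (96, 144, 116), (85, 109, 93), (78, 82, 73), (83, 81, 77), (81, 80, 74), (85, 84, 77), (80, 78, 72), (84, 81, 77), (97, 94, 86), (111, 105, 93), (114, 107, 99), (111, 106, 94), (111, 105, 94), (114, 109, 99)]
-35 [280.  203.9] [(58, 148, 114), (63, 150, 116), (61, 144, 113), (69, 148, 115), (71, 147, 115), (67, 146, 113), (70, 146, 114), (74, 115, 94), (77, 79, 73), (81, 77, 72), (83, 84, 79), (82, 81, 75), (77, 76, 71), (83, 84, 77), (94, 90, 82), (105, 99, 88), (107, 99, 89), (106, 102, 92), (104, 98, 86)]
-45 [279.9 207.7] [(45, 146, 111), (47, 148, 114), (52, 150, 117), (53, 151, 117), (48, 150, 113), (50, 151, 114), (51, 144, 111), (69, 115, 95), (80, 86, 78), (81, 78, 73), (81, 79, 74), (85, 84, 77), (76, 73, 69), (70, 92, 77), (55, 128, 100), (43, 145, 110), (62, 151, 120), (97, 163, 135), (112, 154, 135)]
```

Emit:
drive_tool(deltas=[[[0,0.05,0.7],[0,0,0]],[[0,0,0.6],[0,0,0]],[[0,0,0],[0,0,0]],[[0,0,0],[0,0,0]],[[0,0,0],[0,0,0]],[[0,0,0],[0,0,0]]])

```text
clock: 16.8
position: [649.9, 36.5, 106.5]
ee_rot: [-0.614, 0.789, -0.0, 0.0]
contact_force: [-0.6, -0.6, -0.6]
gripper_width: 15.9
grasp_force: 58.7
```

```bash
python3 go.py 649.8 35.8 107.4 165.7
```

```text
shift [ 0.07 -0.   -0.09] turn [-0.02  0.01  0.03] t 16.8 pos [649.9  36.5 106.5] F [-0.6 -0.6 -0.6] w 15.9 58.7 j [ 0.3   0.53 -0.08  0.   -0.96 -0.55]
tool axes in world: [[-0.246, -0.969, -0.0], [-0.969, 0.246, -0.0]]
```

Emit:
drive_tool(deltas=[[[0.6,0,-0.07],[0,0,0]],[[0.6,0,0],[0,0,0]],[[0.6,0,0],[0,0,0]],[[0.6,0,0],[0,0,0]],[[0.5,0,0],[0,0,0]],[[0.5,0,0],[0,0,0]],[[0.4,0,0],[0,0,0]],[[0.4,0,0],[0,0,0]],[[0.4,0,0],[0,0,0]],[[0.4,0,0],[0,0,0]],[[0,0,0],[0,0,0]]])

```text
clock: 17.9
position: [637.3, -12.5, 107.0]
ee_rot: [-0.614, 0.79, 0.0, -0.0]
contact_force: [-0.1, -0.4, -0.8]
gripper_width: 15.7
grasp_force: 58.7
```

```bash
python3 go.py 627.9 -50.4 107.4 165.7
```

```text
shift [ 3.9  -0.03 -0.04] turn [ 0.01 -0.01  0.  ] t 17.9 pos [637.3 -12.5 107. ] F [-0.1 -0.4 -0.8] w 15.7 58.7 j [ 0.23  0.51 -0.12  0.   -0.94 -0.48]
tool axes in world: [[-0.247, -0.969, 0.0], [-0.969, 0.247, 0.0]]
```

No resistance, and the collar is inside. Sliding on to s≈46 mm.

Emit:
drive_tool(deltas=[[[0.5,0,0],[0,0,0]],[[0.5,-0.02,0],[0,0,0]],[[0.5,0,0],[0,0,0]],[[0.5,0,0],[0,0,0]],[[0.5,0,0],[0,0,0]],[[0.5,0,0],[0,0,0]],[[0.5,0,0],[0,0,0]],[[0.4,0,0],[0,0,0]],[[0,0,0],[0,0,0]],[[0,0,0],[0,0,0]]])

```text
clock: 18.9
position: [628.1, -50.0, 107.0]
ee_rot: [-0.614, 0.789, -0.0, 0.0]
contact_force: [-1.0, 0.7, -0.7]
gripper_width: 16.0
grasp_force: 58.7
```

Emit:
drive_tool(deltas=[[[0,0,0.1],[0,0,0]],[[0,0,0.1],[0,0,0]],[[0,0,0],[0,0,0]],[[0,0,0],[0,0,0]]])

```text
clock: 19.3
position: [628.0, -49.8, 104.9]
ee_rot: [-0.614, 0.789, 0.0, -0.0]
contact_force: [-0.3, 0.6, -0.2]
gripper_width: 16.1
grasp_force: 58.7
```

Emit:
drive_tool(deltas=[[[0,0,0.08],[0,0,0]],[[0,0,0],[0,0,0]],[[0,0,0],[0,0,0]]])

```text
clock: 19.6
position: [628.1, -49.8, 104.7]
ee_rot: [-0.614, 0.789, -0.0, 0.0]
contact_force: [-0.9, 1.5, 4.1]
gripper_width: 15.8
grasp_force: 58.8
```

Ledge felt at 104.7, as predicted. Releasing and rising straight up.

Emit:
drive_tool(deltas=[[[0,0,0],[0,0,0]],[[0,0,0],[0,0,0]],[[0,0,0],[0,0,0]],[[0,0,-0.5],[0,0,0]],[[0,0,-1.0],[0,0,0]],[[0,0,-2.0],[0,0,0]],[[0,0,-3.0],[0,0,0]],[[0,0,-3.0],[0,0,0]],[[0,0,-3.0],[0,0,0]],[[0,0,0],[0,0,0]]], claw=3.0)

```text
clock: 20.6
position: [630.8, -50.0, 236.0]
ee_rot: [-0.614, 0.789, -0.004, 0.005]
contact_force: [-0.2, -0.6, 0.1]
gripper_width: 29.7
grasp_force: 0.0
```

Emit:
drive_tool(deltas=[[[-3,3,0],[0,0,0]],[[-3,3,0],[0,0,0]],[[-3,3,0],[0,0,0]],[[-3,3,0],[0,0,0]],[[-3,3,0],[0,0,0]],[[-3,3,0],[0,0,0]],[[-3,3,0],[0,0,0]],[[-3,3,0],[0,0,0]],[[0,0,0],[0,0,0]],[[0,0,0],[0,0,0]],[[0,0,0],[0,0,0]]])

```text
clock: 21.7
position: [454.8, 241.4, 229.4]
ee_rot: [-0.614, 0.79, -0.0, 0.0]
contact_force: [0.1, -0.1, -0.8]
gripper_width: 30.0
grasp_force: 0.0
```

Run:
```python
from h import *
s=cam('side');t=cam('top')
# dark cap extents in side and top near both rail tubes; expected projections
for n,d in(('side',s),('top',t)):
    m=(d['img'].max(2)<60).astype(np.uint8)
    for P in([627.9,-50.2,0],[606.2,-134.5,0],[484.6,278.4,0]):
        z=(75+64) if P[1]>0 else 125
        q=proj(d,[np.array(P)+[0,0,z],np.array(P)+[0,0,z-26]]);c=q.mean(0).astype(int)
        x0,y0=c-[14,26]; k,_,st,ce=cv2.connectedComponentsWithStats(m[y0:y0+52,x0:x0+28])
        print(n,P[:2],q.round(1).tolist(),[((st[i,:4]+[x0,y0,0,0]).tolist(),int(st[i,4])) for i in range(1,k) if st[i,4]>12])
print(arm.read_state()['position'].round(1))
```

```text
side [627.9, -50.2] [[307.2, 171.0], [306.6, 180.8]] [([296, 149, 24, 42], 605)]
side [606.2, -134.5] [[330.2, 162.1], [329.5, 171.5]] [([315, 140, 28, 52], 1038)]
side [484.6, 278.4] [[291.5, 245.4], [291.0, 258.2]] [([277, 225, 2, 23], 39), ([287, 225, 18, 52], 539)]
top [627.9, -50.2] [[347.3, 197.3], [345.9, 200.0]] [([343, 199, 5, 5], 17)]
top [606.2, -134.5] [[387.3, 207.3], [385.0, 209.8]] [([383, 208, 5, 6], 22)]
top [484.6, 278.4] [[190.4, 262.7], [192.8, 263.9]] [([193, 245, 12, 44], 162)]
[455.  240.9 229.2]
```

```bash
python3 -c "from bench import arm; print(arm.job_done())"
```

```text
the job is handed in; nothing more can be done
None
```

The job is handed in at about 22 s: the tall-capped tube stands on its collar in the rack's free hole, and both short-capped tubes hang within the rail. I checked the tall tube in a side view after placing it and the short tubes by the feel of the ledge and a final top image, and saw nothing else disturbed.

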